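Set the hold-down nut of a jeweller's blanking press and hold it for locking

ROBOT

A 7-joint arm with a two-finger parallel gripper is mounted at the origin on the work surface. World frame = base frame: x ahead of the robot, y to its left, z up, the work surface at z = 0. Lengths are in m, angles in rad, forces in N, time in s.
With the tool pointing down it reaches from about 0.4 to 0.85 m from the base axis. Payload 4.5 kg.
Tool frame: the origin (TCP) lies between the finger pads, 19 mm behind the fingertips; this is the grasp point; z points along the fingers, y is the line along which they close (so a half turn about z gives the same grasp; the last joint's range is limited). The gripper opens to 88 mm and grips with 3 to 60 N. Pads are 18 mm wide; open, the fingers measure 123 mm over their backs; the gripper's body (75 mm by 187 mm) begins 45 mm behind the grasp point.
Start: joints at [1.367, 0.689, -0.195, 1.565, 0.157, 0.902, -0.215], TCP at [0.147, -0.607, 0.257] pointing down, gripper open.
Joint ranges: [-3.01, 3.01], [-0.46, 2.08], [-1.47, 1.51], [0.13, 2.56], [-1, 4.14], [0.04, 2.09], [-2.66, 2.66]. Speed limits (rad/s): [2.57, 2.57, 3.14, 3.14, 3.14, 3.14, 3.14].

INTERFACE

Orientations are given as a unit quaternion [w, x, y, z].
In Python, from station import bot, readout, read_camera, calibration, finish_job gives the robot as it stands (bot), with the cameras as plain functions, the job as plain functions and the readings (readout).
- The arm moves only by the shell command python3 nudge.py 'ROWS' [FORCE]. ROWS is a JSON list of rows, 1 to 12 of them, each an object with the fields x, y, z (the shift in normalised numbers (1 is 0.8 m)), turn (a turn about the tool's z in a scale on which 1.0 is pi rad), aperture (the finger opening in m); a field left out counts as zero (the opening has to be given); each row shifts and turns the commanded pose from where the row before left it, along the tool's axes as they then stand; what a row does not reach is not made up. A row lasts 1/12 s, in which the tool goes at most 0.0417 m and 0.125 rad, less where a joint would pass 70% of its speed; a pose out of reach is approached as far as the arm can. The fingers move at their own pace and stop on an object; FORCE is the grip in N (left out, the last holds). Time passes only in rows, so rows that do not move let the fingers close. It prints the time, the measured TCP pose, the force, the opening and the grip force at its end. No shift or turn number may pass 1 either way. Input that does not fit is refused with a message, and nothing moves.
- readout.get_state(): the state, without advancing time (a new reading comes with each control period).
- read_camera(name): name is "scene" or "side" or "wrist"; returns the picture (480x640x3 uint8, blue, green, red); there is no depth.
- calibration(name): a dict with "fov_y" (degrees; the focal length in pixels is half the picture's height over the tangent of half this angle, whatever the lens; pixels are square), "cx", "cy" (the principal point, pixels), "origin" and "rotation" of the camera in the world. Camera axes: x right, y down, z forward; pixel columns grow to the right and rows downward; lengths in m; the calibration is good to about 2 mm. A picture is of the moment at which its call begins: read the wrist's pose just before it. calibration takes no time and is no camera call; for the wrist camera it gives the pose at the moment of the call.
- finish_job(): hands the job in; it is judged then, once.
The state is a dict: "t": time; "q": joint angles; "qd": joint speeds; "effort": joint torques, N m; "tool_pos": TCP position; "ee_rot": TCP orientation; "force": force on the tool from outside, world axes, zero at the start; "wrist_torque": the same for the moment, N m; "finger_gap": finger opening in m; "finger_force": force on a finger pad.
Only numpy, scipy, OpenCV 4.12 (cv2) and the standard library are available. Lean on these libraries where they do the work, as an engineer would, in place of code of your own. Each camera call takes 0.05 s, during which the arm holds its last target. There are 200 camera calls.

TASK

First push the hinged pedal of the little blanking press all the way down to its stop, so that the punch seats, and let it spring back up. Then screw the round knurled nut down (clockwise from above) until it bottoms out, back it off a quarter turn so that the strip can slide, and finish still gripping the nut, with the fingers closed on it, so that it can be locked there. Leave the pliers, the tin and the steel block where they lie.

Things in the scene. Friction and masses are not known exactly. Their poses are not given: they have to be found in the camera images.
- press: Blanking press fixed to the bench; green bed 200 x 270 x 24 mm (its x, y, z). Origin: centre of its underside. In its frame (mm): nut axis at x 30, y 80; pedal along the -y side (y -85), free end to -x; green guide block 50 x 44 at x 35, y -26, 88 high, with a steel ram, head at most 103 high; steel plate 50 x 125 at x 30, y 45, top 33.5 high. Place and yaw vary.
- nut: Round knurled brass nut, 36 mm diameter, 30 mm tall, dark index line on its top (its +x); origin: centre of its underside. Already started on the press's upright 13 mm stud (top 130 mm up); right-hand thread, 4 mm a turn. Bottomed, its underside sits on a 26 mm wide sleeve 85 mm above the bench. Drag about 0.06 N m; stays where left; at the bottom it stops dead and the fingers slip.
- nut_grip (a point): Point on the nut's axis, 17 mm above its underside: a good TCP height, tool pointing down, fingers at any yaw. Nothing else reaches this height within 70 mm, apart from the stud; the fingertips may hang below the nut's underside.
- nut_turn (a joint): Turn of the nut in rad, growing as it is screwed down (clockwise from above): 0 = its upper end, 4.0 = bottomed out. It starts somewhere between 0.8 and 2.4.
- pedal_pad (a point): Middle of the upper face of the pedal's ribbed steel pad (66 mm long, 56 mm wide), the place to press from above. At rest it stands about 74 mm above the bench; at the stop it is about 51 mm above the bench (23 mm lower).
- pedal (a joint): Pedal angle in rad: 0 = up, at rest, sprung; 0.25 = down on its stop, pad level. The hinge is 95 mm from the pad's middle, towards the press's +x. About 5 N on the pad starts it and 11 N holds it at the stop; it springs back when let go.
- pliers: Bystander: pliers with black handles, 155 mm long, lying flat; origin under the pivot.
- tin: Bystander: small aluminium tin, 48 mm diameter, 35 mm tall; origin at the centre of its underside.
- bench_block: Bystander: flat steel bench block 65 x 65 x 22 mm; origin at the centre of its underside.

How it is judged:
By the outcome, as a careful person would: the job done as asked, in the order asked, and still so for the second after the job is handed in, while the arm keeps its last pose, push and grip.
It also fails if it takes over 67 s, if anything falls off the work surface, if the arm or the gripper's body presses on something with over 40 N, if the wrist force passes 120 N, or if a joint passes its speed limit or range.

## Working session

There is one attempt and no reset: what is moved stays moved. The work goes in short steps, Python scripts to look and compute and a shell command to move; the robot and the scene stay as the last step left them, time stands still between calls to the robot, and variables do not carry over. Pictures are saved under pics/ and viewed, at most 10 in all, crops included, and the job is handed in when it is done.

```bash
ls; mkdir -p pics
python3 - <<'E'
from station import bot, readout, read_camera, calibration, finish_job
import cv2,numpy as np
s=readout.get_state();print(s)
for n in("scene","side"):
    cv2.imwrite(f"pics/{n}0.png",read_camera(n));print(n,calibration(n))
E
```

```text
nudge.py
pics
station.py
{'t': 0.0, 'q': array([ 1.36680568,  0.68995345, -0.19453494,  1.56633564,  0.15728617,
        0.90248506, -0.21508476]), 'qd': array([ 0.00029003, -0.00038086, -0.00083146,  0.00077316,  0.00010284,
        0.00028916, -0.00035848]), 'effort': array([-1.33024446e-04, -5.27566874e+01, -1.26732677e+00, -1.53430653e+01,
       -5.27660816e-02,  6.27172718e-03,  1.58672265e-04]), 'tool_pos': array([ 0.14705252, -0.60684705,  0.25663181]), 'ee_rot': array([-8.80926927e-04,  9.92933576e-01,  1.18668080e-01, -1.59197835e-04]), 'force': array([-0.44120446, -0.09918893,  0.08795539]), 'wrist_torque': array([-0.00959084,  0.01872249, -0.00148495]), 'finger_force': 0.0, 'finger_gap': 0.08806892315770758}
scene {'fov_y': 55.39047759393926, 'cx': 318.5905745490346, 'cy': 232.81110391427623, 'origin': array([1.11165806, 0.44229572, 0.69983999]), 'rotation': array([-0.17690635,  0.42881643,  0.8094183 , -0.36008697])}
side {'fov_y': 51.71612846815728, 'cx': 321.4437756320273, 'cy': 231.35238862009007, 'origin': array([ 0.28180341, -0.54157855,  0.60492949]), 'rotation': array([-0.42273692,  0.87969166, -0.19701634,  0.09284742])}
```

View pics/scene0.png

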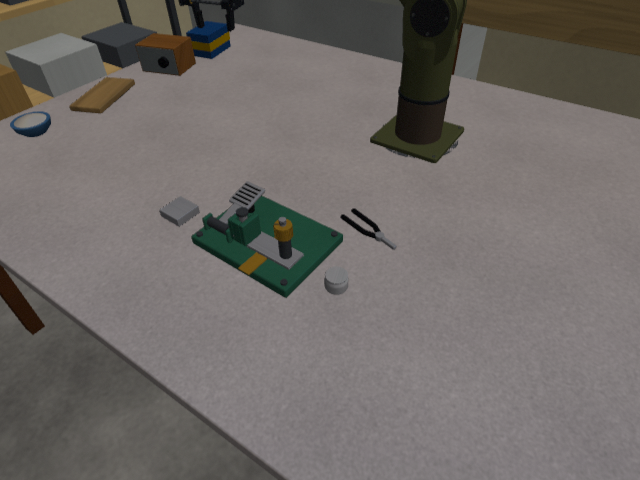

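View pics/side0.png

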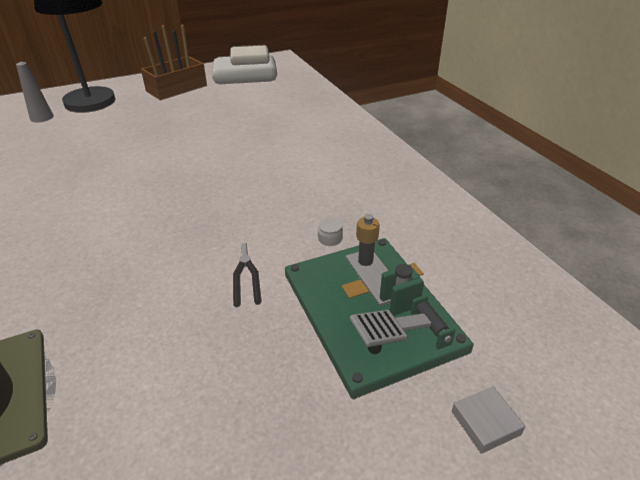

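The scene picture shows the press around (268,240): pad (247,194), nut (284,230), pliers (375,230), tin (336,281) and block (180,210). The side picture shows the pad at (380,327), nut (368,230), tin (330,231), pliers (246,275) and block (488,418). I'll measure the points by colour mask in both views.

```bash
cat > h.py <<'E'
import numpy as np,cv2
from scipy.spatial.transform import Rotation as R
from station import bot, readout, read_camera, calibration, finish_job
def cal(n): return calibration(n)
def ray(c,p):
    f=240/np.tan(np.radians(c["fov_y"])/2); q=c["rotation"]
    d=R.from_quat(q,scalar_first=True).apply([(p[0]-c["cx"])/f,(p[1]-c["cy"])/f,1]); return np.array(c["origin"]),d/np.linalg.norm(d)
def plane(c,p,z):
    o,d=ray(c,p); return o+d*(z-o[2])/d[2]
def tri(c1,p1,c2,p2):
    o,d=ray(c1,p1);P,e=ray(c2,p2)
    s=np.linalg.lstsq(np.c_[d,-e],P-o,rcond=None)[0]
    a,b=o+s[0]*d,P+s[1]*e; return (a+b)/2,np.linalg.norm(a-b)
E
python3 - <<'E'
from h import *
for n in("scene","side"):
    im=cv2.imread(f"pics/{n}0.png");hsv=cv2.cvtColor(im,cv2.COLOR_BGR2HSV)
    g=cv2.inRange(hsv,(65,80,20),(95,255,255))
    cs=max(cv2.findContours(g,0,1)[0],key=cv2.contourArea)
    print(n,"green",cv2.approxPolyDP(cv2.convexHull(cs),4,True)[:,0].tolist())
    b=cv2.inRange(hsv,(8,120,60),(25,255,255))
    for c in cv2.findContours(b,0,1)[0]:
        x=cv2.boundingRect(c)
        if cv2.contourArea(c)>60 and x[1]>180: print("brass",x,cv2.contourArea(c))
a=cv2.resize(cv2.imread("pics/scene0.png")[170:300,185:350],None,fx=3,fy=3,interpolation=2)
b=cv2.resize(cv2.imread("pics/side0.png")[200:400,280:480],None,fx=3,fy=3,interpolation=2)
cv2.imwrite("pics/c1.png",a);cv2.imwrite("pics/c2.png",b)
E
```

```text
scene green [[203, 218], [261, 196], [341, 234], [342, 240], [284, 296], [194, 243], [192, 236]]
brass (238, 252, 29, 23) 283.5
brass (274, 219, 19, 22) 270.0
side green [[459, 345], [354, 387], [297, 290], [298, 264], [358, 246]]
brass (342, 280, 27, 18) 256.0
brass (357, 217, 22, 26) 280.0
```

View pics/c1.png

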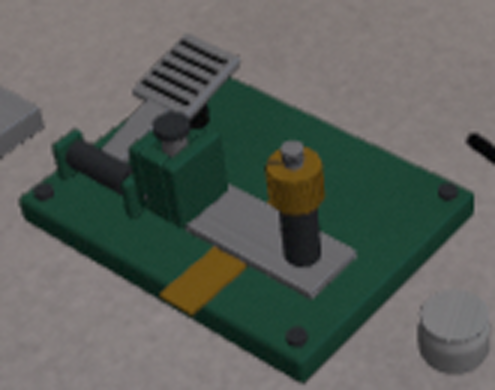

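View pics/c2.png

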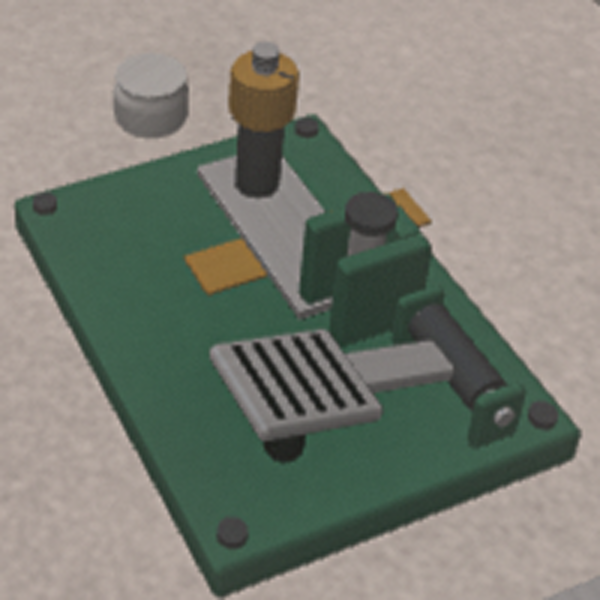

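The crops show, in scene-crop pixels, the stud top (293,146) and pad corners (188,36),(239,64),(188,110),(135,76). In side-crop pixels, the stud top is (265,47), the pad corners (211,347),(325,331),(381,405),(266,432), and the bed top corners (15,205),(318,117),(580,433),(217,587).

Run:
```python
from h import *
np.set_printoptions(precision=4,suppress=True)
A,B=cal("scene"),cal("side")
a=lambda p:(185+(p[0]+.5)/3-.5,170+(p[1]+.5)/3-.5)
b=lambda p:(280+(p[0]+.5)/3-.5,200+(p[1]+.5)/3-.5)
print("stud",tri(A,a((293,146)),B,b((265,47))),plane(A,a((293,146)),.13),plane(B,b((265,47)),.13))
sb=[(211,347),(325,331),(381,405),(266,432)]
sa=[(188,110),(239,64),(188,36),(135,76)]
for i in range(4):
    for j in range(4):
        t=tri(A,a(sa[i]),B,b(sb[j]))
        if t[1]<.006: print("pad",i,j,t)
C=np.array([plane(B,b(p),.024) for p in[(15,205),(318,117),(580,433),(217,587)]])
print(C,np.linalg.norm(C-np.roll(C,-1,0),axis=1),C.mean(0))
# side camera pad edges at z~.074
P=np.array([plane(B,b(p),.074) for p in sb]);print(P,P.mean(0),np.linalg.norm(P-np.roll(P,-1,0),axis=1))
for p in[(22,203),(473,200),(303,372)]: print("sceneBed",plane(A,a(p),.024))
c=C.mean(0)
ex=(C[1]-C[0])+(C[2]-C[3]);ey=(C[1]-C[2])+(C[0]-C[3])
print("yaw x",np.degrees(np.arctan2(ex[1],ex[0])),"yaw y-90",np.degrees(np.arctan2(ey[1],ey[0]))-90)
w=np.arctan2(ex[1],ex[0])/2+(np.arctan2(ey[1],ey[0])-np.pi/2)/2;Rz=R.from_rotvec([0,0,w])
print("yaw",w,"nut pred",c+Rz.apply([.03,.08,0]),"pad centre in press",Rz.inv().apply(P.mean(0)-c))
# nut top, using side index & nut bounding
```

```text
stud (array([ 0.6165, -0.0004,  0.1308]), np.float64(0.0004079513437831388)) [ 0.616  -0.0011  0.13  ] [0.617  0.0006 0.13  ]
pad 0 1 (array([ 0.5737, -0.1393,  0.0679]), np.float64(0.0028826050378283423))
pad 1 0 (array([ 0.5172, -0.1336,  0.0769]), np.float64(0.0022958635107976156))
pad 2 3 (array([ 0.5143, -0.1881,  0.0786]), np.float64(0.0005240590081509971))
pad 3 2 (array([ 0.5702, -0.1934,  0.074 ]), np.float64(0.0024420954851635626))
[[ 0.4884  0.0513  0.024 ]
 [ 0.686   0.0452  0.024 ]
 [ 0.6764 -0.2174  0.024 ]
 [ 0.477  -0.217   0.024 ]] [0.1976 0.2628 0.1994 0.2686] [ 0.5819 -0.0845  0.024 ]
[[ 0.5176 -0.1305  0.074 ]
 [ 0.5714 -0.1448  0.074 ]
 [ 0.5711 -0.1941  0.074 ]
 [ 0.5165 -0.1852  0.074 ]] [ 0.5442 -0.1636  0.074 ] [0.0557 0.0494 0.0553 0.0547]
sceneBed [ 0.6819 -0.2095  0.024 ]
sceneBed [0.4995 0.0617 0.024 ]
sceneBed [0.6938 0.0576 0.024 ]
yaw x -0.9447596489549354 yaw y-90 -2.267405103511578
yaw -0.028031425523524642 nut pred [ 0.6142 -0.0054  0.024 ] pad centre in press [-0.0355 -0.0802  0.05  ]
```

Stud measures (0.6165, -0.0004, 0.131), which agrees with the stated 130 mm height. Pad is at (0.544, -0.164, 0.074), bed sides 198 x 266 mm, yaw about -1.6°. Now I'll work out the travel to above the pad.

```bash
cat >> h.py <<'E'
np.set_printoptions(precision=4,suppress=True)
def to(p):
    s=readout.get_state();r=R.from_quat(s["ee_rot"],scalar_first=True)
    print("t",s["t"],"tool delta",r.inv().apply(np.array(p)-s["tool_pos"]),"q7",s["q"],"xaxis",r.apply([1,0,0]),"z",r.apply([0,0,1]))
E
python3 -c "
from h import *
to([.544,-.164,.12])"
```

```text
t 0.1 tool delta [ 0.4902 -0.3367  0.1372] q7 [ 1.3668  0.6899 -0.1945  1.5662  0.1573  0.9025 -0.2151] xaxis [ 0.9718  0.2356 -0.0001] z [-0.0005  0.0015 -1.    ]
```

Units first: shifts go in shares of 0.8 m and turns go in shares of pi rad. So 0.033 m / 0.8 = 0.0413, -0.0226 m / 0.8 = -0.0283.

```bash
python3 nudge.py '[{"x":0.0413, "y":-0.0283, "aperture":0}, {"x":0.0413, "y":-0.0283, "aperture":0}, {"x":0.0413, "y":-0.0283, "aperture":0}, {"x":0.0413, "y":-0.0283, "aperture":0}, {"x":0.0413, "y":-0.0283, "aperture":0}, {"x":0.0413, "y":-0.0283, "aperture":0}, {"x":0.0413, "y":-0.0283, "aperture":0}, {"x":0.0413, "y":-0.0283, "aperture":0}, {"x":0.0413, "y":-0.0283, "aperture":0}, {"x":0.0413, "y":-0.0283, "aperture":0}, {"x":0.0413, "y":-0.0283, "aperture":0}, {"x":0.0413, "y":-0.0283, "aperture":0}]' 20; python3 nudge.py '[{"x":0.0413, "y":-0.0283, "aperture":0}, {"x":0.0413, "y":-0.0283, "aperture":0}, {"x":0.035, "y":-0.025, "aperture":0}, {"aperture":0}, {"aperture":0}, {"aperture":0}]'; python3 -c "
from h import *
to([.544,-.164,.095])"
```

```text
t: 1.1
tool_pos: [0.469, -0.2488, 0.2572]
ee_rot: [-0.0, 0.993, 0.119, -0.0]
force: [0.4, 1.1, -0.5]
finger_gap: 0.0099
finger_force: 0.0
t: 1.6
tool_pos: [0.5433, -0.1658, 0.257]
ee_rot: [0.0, 0.993, 0.118, -0.001]
force: [0.3, -0.8, -0.4]
finger_gap: 0.0002
finger_force: 0.0
t 1.6 tool delta [ 0.0014 -0.0016  0.162 ] q7 [ 0.2926  0.612  -0.1305  1.7424  0.1064  0.7957 -1.2225] xaxis [ 0.972   0.2351 -0.0019] z [-0.0018 -0.0008 -1.    ]
```

In the tool's units: 0.036 m / 0.8 = 0.045, 0.03 m / 0.8 = 0.0375.

```bash
python3 nudge.py '[{"x":0.0018, "y":-0.002, "z":0.045, "aperture":0}, {"z":0.045, "aperture":0}, {"z":0.045, "aperture":0}, {"z":0.0375, "aperture":0}, {"z":0.0225, "aperture":0}, {"z":0.0075, "aperture":0}, {"aperture":0}, {"aperture":0}]'; python3 nudge.py '[{"z":0.0063, "aperture":0}, {"z":0.0063, "aperture":0}, {"z":0.0063, "aperture":0}, {"z":0.0063, "aperture":0}, {"aperture":0}, {"aperture":0}]'
```

```text
t: 2.27
tool_pos: [0.5448, -0.1648, 0.0963]
ee_rot: [0.001, 0.993, 0.118, -0.0]
force: [-1.6, -0.3, 3.1]
finger_gap: 0.0004
finger_force: 1.2
t: 2.77
tool_pos: [0.5443, -0.1641, 0.076]
ee_rot: [0.001, 0.993, 0.118, -0.001]
force: [-3.6, -0.9, 6.5]
finger_gap: 0.0006
finger_force: 3.4
```

In the tool's units: 0.003 m / 0.8 = 0.0038.

```bash
python3 nudge.py '[{"z":0.0038, "aperture":0}, {"z":0.0038, "aperture":0}, {"aperture":0}, {"aperture":0}]'; python3 nudge.py '[{"z":0.0025, "aperture":0}, {"z":0.0025, "aperture":0}, {"aperture":0}, {"aperture":0}, {"aperture":0}]'
```

```text
t: 3.1
tool_pos: [0.5439, -0.1641, 0.0704]
ee_rot: [0.001, 0.993, 0.118, -0.001]
force: [-4.8, -1.6, 9.1]
finger_gap: 0.0002
finger_force: 4.4
t: 3.52
tool_pos: [0.5439, -0.1641, 0.0698]
ee_rot: [0.001, 0.993, 0.118, -0.001]
force: [-11.1, 1.2, 39.2]
finger_gap: 0.0005
finger_force: 19.7
```

The push met a hard stop at TCP 0.070 with the force jumping to 39 N, so the pedal is down. Lifting smoothly and checking that it springs back.

In the tool's units: -0.036 m / 0.8 = -0.045, -0.025 m / 0.8 = -0.0313.

```bash
python3 nudge.py '[{"z":-0.005, "aperture":0}, {"z":-0.01, "aperture":0}, {"z":-0.015, "aperture":0}, {"z":-0.0313, "aperture":0}, {"z":-0.045, "aperture":0}, {"z":-0.045, "aperture":0}, {"z":-0.025, "aperture":0.088}, {"aperture":0.088}]'
python3 - <<'E'
from h import *
to([.6165,-.0004,.2])
im=read_camera("side");cv2.imwrite("pics/s2.png",im)
im2=read_camera("scene")
cv2.imwrite("pics/c3.png",cv2.resize(im2[170:300,185:350],None,fx=3,fy=3,interpolation=2))
E
```

```text
t: 4.18
tool_pos: [0.5486, -0.1635, 0.2116]
ee_rot: [0.002, 0.993, 0.119, 0.005]
force: [0.1, -0.3, 0.6]
finger_gap: 0.0118
finger_force: 0.0
t 4.1833 tool delta [ 0.1043 -0.1425  0.0121] q7 [ 0.2837  0.6735 -0.1253  1.787   0.1243  0.6778 -1.2435] xaxis [0.9718 0.2357 0.01  ] z [ 0.0107 -0.0018 -0.9999]
```

View pics/c3.png

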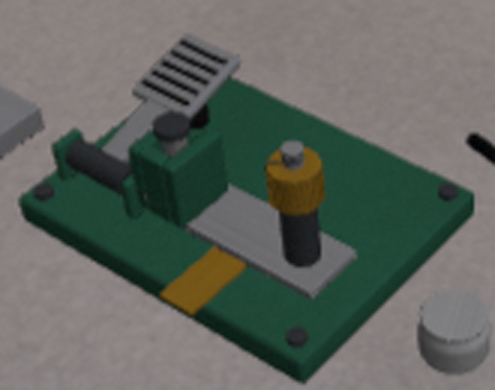

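The pedal pad is back at its rest place (188,72 in the crop). On to the nut.

In the tool's units: -0.0322 m / 0.8 = -0.0403, 0.0236 m / 0.8 = 0.0295, -0.12 rad / 3.1416 = -0.0382.

```bash
python3 nudge.py '[{"x":0.0295, "y":-0.0403, "aperture":0.088}, {"x":0.0295, "y":-0.0403, "aperture":0.088}, {"x":0.0295, "y":-0.0403, "aperture":0.088}, {"x":0.0295, "y":-0.0403, "aperture":0.088}, {"x":0.0124, "y":-0.0171, "aperture":0.088}, {"turn":-0.0382, "aperture":0.088}, {"turn":-0.0382, "aperture":0.088}, {"turn":-0.0382, "aperture":0.088}, {"turn":-0.0382, "aperture":0.088}, {"aperture":0.088}, {"aperture":0.088}]'
python3 - <<'E'
from h import *
to([.6165,-.0004,.1035])
E
```

```text
t: 5.2
tool_pos: [0.6122, -0.0, 0.2049]
ee_rot: [-0.001, 0.937, 0.35, -0.001]
force: [0.5, 0.2, 0.3]
finger_gap: 0.0877
finger_force: 0.0
t 5.2 tool delta [0.0032 0.0033 0.1014] q7 [ 0.055   0.7397 -0.2315  1.6543  0.2214  0.776  -1.1331] xaxis [ 0.7553  0.6554 -0.0017] z [-0.0027  0.0005 -1.    ]
```

In the tool's units: 0.03 m / 0.8 = 0.0375, 0.025 m / 0.8 = 0.0313.

```bash
python3 nudge.py '[{"x":0.004, "y":0.0041, "z":0.0375, "aperture":0.088}, {"z":0.0375, "aperture":0.088}, {"z":0.0313, "aperture":0.088}, {"z":0.0205, "aperture":0.088}, {"aperture":0.088}, {"aperture":0.088}]'
python3 - <<'E'
from h import *
to([.6165,-.0004,.1035])
cv2.imwrite("pics/w1.png",read_camera("wrist"))
E
```

```text
t: 5.7
tool_pos: [0.6168, -0.0004, 0.104]
ee_rot: [-0.0, 0.937, 0.35, -0.001]
force: [-0.9, -0.5, 0.7]
finger_gap: 0.0876
finger_force: 0.0
t 5.7 tool delta [-0.0002 -0.0002  0.0005] q7 [ 0.0308  0.8852 -0.1891  1.7013  0.2679  0.5829 -1.1701] xaxis [ 0.7543  0.6565 -0.002 ] z [-0.0024 -0.0004 -1.    ]
```

View pics/w1.png

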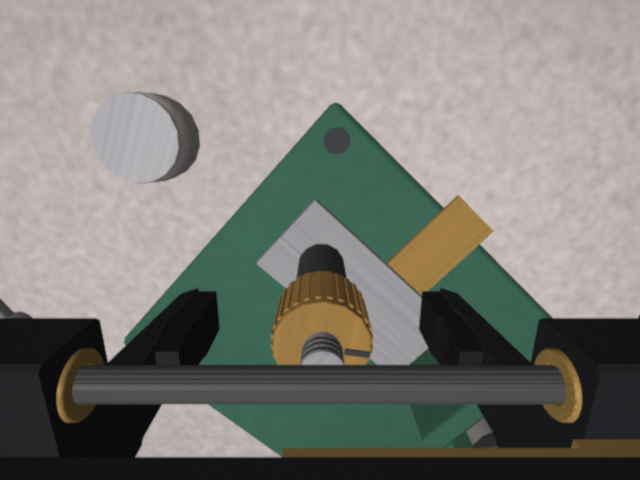

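The wrist picture shows the nut centred at about (322,335) between the fingers (pads near 215 and 425), with the index line at (357,352). Closing.

In the tool's units: 0.06 rad / 3.1416 = 0.0191.

```bash
python3 nudge.py '[{"aperture":0.03}, {"aperture":0.03}, {"aperture":0.03}, {"aperture":0.03}, {"aperture":0.03}, {"aperture":0.03}, {"aperture":0.03}, {"aperture":0.03}, {"aperture":0.03}]' 20; python3 nudge.py '[{"turn":0.0191, "aperture":0.03}, {"turn":0.0191, "aperture":0.03}, {"turn":0.0191, "aperture":0.03}, {"turn":0.0191, "aperture":0.03}, {"turn":0.0191, "aperture":0.03}, {"aperture":0.03}]'
python3 - <<'E'
from h import *
s=readout.get_state();print(s["wrist_torque"],s["q"]);cv2.imwrite("pics/w2.png",read_camera("wrist"))
E
```

```text
t: 6.5
tool_pos: [0.6179, -0.0009, 0.1051]
ee_rot: [0.0, 0.936, 0.351, 0.0]
force: [0.9, -0.9, 0.1]
finger_gap: 0.0354
finger_force: 20.0
t: 7.0
tool_pos: [0.6177, -0.0006, 0.1049]
ee_rot: [0.0, 0.978, 0.207, 0.0]
force: [0.5, -0.1, -2.1]
finger_gap: 0.0351
finger_force: 20.0
[-0.0521 -0.2017 -0.0336] [-0.012   0.8808 -0.1115  1.7033  0.1615  0.5663 -1.3743]
```

Clockwise lowers q7, so there isn't enough travel here. I'll release, unwind 3 rad counter-clockwise and regrip, which gives one long stroke.

In the tool's units: -0.125 rad / 3.1416 = -0.0398.

```bash
python3 nudge.py '[{"aperture":0.07}, {"aperture":0.07}, {"aperture":0.07}, {"turn":-0.0398, "aperture":0.07}, {"turn":-0.0398, "aperture":0.07}, {"turn":-0.0398, "aperture":0.07}, {"turn":-0.0398, "aperture":0.07}, {"turn":-0.0398, "aperture":0.07}, {"turn":-0.0398, "aperture":0.07}, {"turn":-0.0398, "aperture":0.07}, {"turn":-0.0398, "aperture":0.07}, {"turn":-0.0398, "aperture":0.07}]'; python3 nudge.py '[{"turn":-0.0398, "aperture":0.07}, {"turn":-0.0398, "aperture":0.07}, {"turn":-0.0398, "aperture":0.07}, {"turn":-0.0398, "aperture":0.07}, {"turn":-0.0398, "aperture":0.07}, {"turn":-0.0398, "aperture":0.07}, {"turn":-0.0398, "aperture":0.07}, {"turn":-0.0398, "aperture":0.07}, {"turn":-0.0398, "aperture":0.07}, {"turn":-0.0398, "aperture":0.07}, {"turn":-0.0398, "aperture":0.07}, {"turn":-0.0398, "aperture":0.07}]';python3 nudge.py '[{"turn":-0.0398, "aperture":0.07}, {"turn":-0.0398, "aperture":0.07}, {"turn":-0.0398, "aperture":0.07}, {"turn":-0.0398, "aperture":0.07}, {"turn":-0.0398, "aperture":0.07}, {"turn":-0.0398, "aperture":0.07}, {"aperture":0.07}, {"aperture":0.07}]'
python3 - <<'E'
from h import *
to([.617,-.0004,.1035])
E
```

```text
t: 8.05
tool_pos: [0.6176, -0.0006, 0.1051]
ee_rot: [0.0, 0.715, 0.7, 0.0]
force: [0.9, -0.5, 0.4]
finger_gap: 0.07
finger_force: 0.0
t: 9.05
tool_pos: [0.6176, -0.0009, 0.1051]
ee_rot: [0.0, 0.046, 0.999, -0.0]
force: [-1.6, 0.4, -0.3]
finger_gap: 0.0702
finger_force: 0.0
t: 9.72
tool_pos: [0.6175, -0.0008, 0.1049]
ee_rot: [-0.0, -0.318, 0.948, 0.0]
force: [-0.0, -0.5, 0.5]
finger_gap: 0.0698
finger_force: 0.0
t 9.7167 tool delta [0.0002 0.0006 0.0014] q7 [ 0.4016  1.0513 -0.9338  1.6799  1.0107  0.9676  1.2934] xaxis [-0.7975 -0.6033  0.0001] z [-0.0002  0.0001 -1.    ]
```

```bash
python3 nudge.py '[{"x":0.0003, "y":0.0005, "z":0.0018, "aperture":0.03}, {"aperture":0.03}, {"aperture":0.03}, {"aperture":0.03}, {"aperture":0.03}, {"aperture":0.03}, {"aperture":0.03}]' 20
cat > st.py <<'E'
from h import *
s=readout.get_state();x=R.from_quat(s["ee_rot"],scalar_first=True).apply([1,0,0])
print("torque",s["wrist_torque"],"q7",s["q"][6],"cw angle",-np.arctan2(x[1],x[0]))
E
python3 st.py; python3 nudge.py '[{"turn":0.0255, "aperture":0.03}, {"turn":0.0255, "aperture":0.03}, {"turn":0.0255, "aperture":0.03}, {"turn":0.0255, "aperture":0.03}, {"z":0.0004, "turn":0.0255, "aperture":0.03}, {"turn":0.0255, "aperture":0.03}, {"turn":0.0255, "aperture":0.03}, {"turn":0.0255, "aperture":0.03}, {"z":0.0004, "turn":0.0255, "aperture":0.03}, {"turn":0.0255, "aperture":0.03}]'; python3 st.py;python3 nudge.py '[{"turn":0.0255, "aperture":0.03}, {"turn":0.0255, "aperture":0.03}, {"turn":0.0255, "aperture":0.03}, {"turn":0.0255, "aperture":0.03}, {"z":0.0004, "turn":0.0255, "aperture":0.03}]'; python3 st.py
```

```text
t: 10.3
tool_pos: [0.6177, -0.0009, 0.1037]
ee_rot: [0.0, -0.319, 0.948, -0.001]
force: [1.1, -1.7, 0.5]
finger_gap: 0.0354
finger_force: 20.0
torque [-0.2115 -0.3938 -0.0019] q7 1.293482782011366 cw angle 2.491194674074218
t: 11.13
tool_pos: [0.6174, 0.0002, 0.1032]
ee_rot: [0.0, 0.076, 0.997, 0.0]
force: [-0.3, 0.2, -0.7]
finger_gap: 0.0354
finger_force: 20.0
torque [ 0.0957 -0.3471 -0.0275] q7 0.576987790397561 cw angle -2.9891030360664868
t: 11.55
tool_pos: [0.6176, 0.0008, 0.1029]
ee_rot: [0.0, 0.273, 0.962, 0.001]
force: [0.9, 1.5, 1.2]
finger_gap: 0.0352
finger_force: 20.0
torque [ 0.1436 -0.339   0.0452] q7 0.23524056490292347 cw angle -2.589488967631204
```

In the tool's units: 0.0003 m / 0.8 = 0.0004, 0.08 rad / 3.1416 = 0.0255.

```bash
for i in 1; do python3 nudge.py '[{"turn":0.0255, "aperture":0.03}, {"turn":0.0255, "aperture":0.03}, {"turn":0.0255, "aperture":0.03}, {"turn":0.0255, "aperture":0.03}, {"z":0.0004, "turn":0.0255, "aperture":0.03}]'; python3 st.py; done; python3 nudge.py '[{"turn":0.0255, "aperture":0.03}, {"turn":0.0255, "aperture":0.03}, {"turn":0.0255, "aperture":0.03}, {"turn":0.0255, "aperture":0.03}, {"z":0.0004, "turn":0.0255, "aperture":0.03}]'; python3 st.py
```

```text
t: 11.97
tool_pos: [0.618, 0.0012, 0.1027]
ee_rot: [0.0, 0.458, 0.889, 0.002]
force: [2.6, 1.2, 0.5]
finger_gap: 0.0353
finger_force: 20.0
torque [ 0.2189 -0.4745  0.0711] q7 -0.09448007485954756 cw angle -2.1896950237695822
t: 12.38
tool_pos: [0.6185, 0.0014, 0.1024]
ee_rot: [0.0, 0.626, 0.78, 0.002]
force: [2.5, 2.0, -0.7]
finger_gap: 0.0355
finger_force: 20.0
torque [ 0.3136 -0.5969  0.0314] q7 -0.41069975619820603 cw angle -1.7898064416559845
```

In the tool's units: 0.0002 m / 0.8 = 0.0003, 0.08 rad / 3.1416 = 0.0255.

```bash
python3 nudge.py '[{"turn":0.0255, "aperture":0.03}, {"turn":0.0255, "aperture":0.03}, {"z":0.0003, "turn":0.0255, "aperture":0.03}, {"turn":0.0255, "aperture":0.03}]'; python3 st.py;  python3 nudge.py '[{"turn":0.0255, "aperture":0.03}, {"turn":0.0255, "aperture":0.03}, {"turn":0.0255, "aperture":0.03}, {"turn":0.0255, "aperture":0.03}]'; python3 st.py
```

```text
t: 12.72
tool_pos: [0.619, 0.0014, 0.1023]
ee_rot: [0.0, 0.742, 0.671, 0.003]
force: [3.8, 1.6, -3.4]
finger_gap: 0.0354
finger_force: 20.0
torque [ 0.2271 -0.857   0.0574] q7 -0.6535768524342305 cw angle -1.469813795130626
t: 13.05
tool_pos: [0.6194, 0.0013, 0.1021]
ee_rot: [0.0, 0.839, 0.544, 0.003]
force: [5.3, 1.1, -5.8]
finger_gap: 0.0354
finger_force: 20.0
torque [ 0.189  -1.1087  0.041 ] q7 -0.8877699759792436 cw angle -1.1497496521289108
```

```bash
python3 - <<'E'
from h import *
cv2.imwrite("pics/w3.png",read_camera("wrist")); cv2.imwrite("pics/s3.png",read_camera("side"))
E
python3 nudge.py '[{"turn":0.0255, "aperture":0.03}, {"turn":0.0255, "aperture":0.03}, {"turn":0.0255, "aperture":0.03}, {"turn":0.0255, "aperture":0.03}]'; python3 st.py
python3 - <<'E'
from h import *
a=cv2.imread("pics/w3.png");b=read_camera("wrist");cv2.imwrite("pics/w4.png",b)
k=[cv2.resize(i[220:400,220:430],None,fx=1.8,fy=1.8,interpolation=2) for i in(a,b)]
cv2.imwrite("pics/w34.png",np.hstack(k))
E
```

```text
t: 13.48
tool_pos: [0.6196, 0.0008, 0.1023]
ee_rot: [0.0, 0.915, 0.404, 0.003]
force: [4.0, -0.1, -1.7]
finger_gap: 0.0353
finger_force: 20.0
torque [ 0.059  -0.9657  0.5809] q7 -1.1133087007595783 cw angle -0.8315459078939077
```

View pics/w34.png

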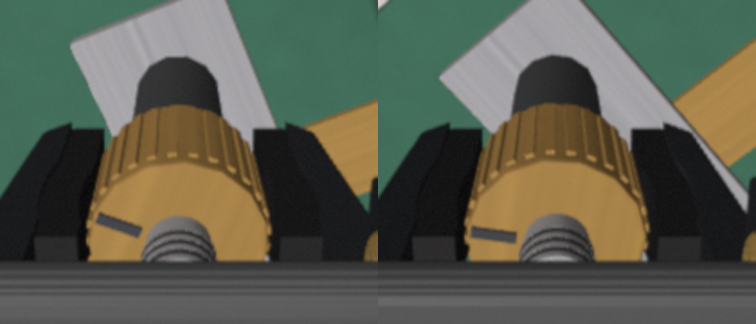

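The wrist pictures show the index line moving relative to the fingers, from (118,224) to (115,236) within its half. With the torque jumping to 0.58 N m, the nut has bottomed and the fingers are slipping. Backing off a quarter turn.

In the tool's units: -0.0003 m / 0.8 = -0.0004, -0.08 rad / 3.1416 = -0.0255.

```bash
python3 nudge.py '[{"turn":-0.0255, "aperture":0.03}, {"turn":-0.0255, "aperture":0.03}, {"turn":-0.0255, "aperture":0.03}, {"z":-0.0004, "turn":-0.0255, "aperture":0.03}, {"turn":-0.0255, "aperture":0.03}, {"turn":-0.0255, "aperture":0.03}, {"turn":-0.0255, "aperture":0.03}, {"turn":-0.0255, "aperture":0.03}, {"z":-0.0004, "turn":-0.0255, "aperture":0.03}, {"turn":-0.0255, "aperture":0.03}, {"aperture":0.03}, {"aperture":0.03}]'; python3 st.py;python3 nudge.py '[{"turn":-0.0255, "aperture":0.03}, {"turn":-0.0255, "aperture":0.03}, {"z":-0.0004, "turn":-0.0255, "aperture":0.03}, {"turn":-0.0255, "aperture":0.03}, {"turn":-0.0255, "aperture":0.03}, {"turn":-0.0255, "aperture":0.03}, {"turn":-0.0255, "aperture":0.03}, {"turn":-0.0255, "aperture":0.03}, {"turn":-0.0255, "aperture":0.03}, {"turn":-0.0159, "aperture":0.03}, {"aperture":0.03}, {"aperture":0.03}]'; python3 st.py
python3 - <<'E'
from h import *
a=cv2.imread("pics/w4.png");b=read_camera("wrist");cv2.imwrite("pics/w5.png",b)
k=[cv2.resize(i[220:400,220:430],None,fx=1.8,fy=1.8,interpolation=2) for i in(a,b)]
cv2.imwrite("pics/w45.png",np.hstack(k))
E
```

```text
t: 14.53
tool_pos: [0.6188, 0.0011, 0.1029]
ee_rot: [0.0, 0.685, 0.728, 0.002]
force: [5.0, 2.4, -2.9]
finger_gap: 0.0352
finger_force: 20.0
torque [ 0.4498 -1.155   0.0465] q7 -0.5332064621629193 cw angle -1.6317397183599636
t: 15.53
tool_pos: [0.618, 0.0007, 0.1033]
ee_rot: [0.001, 0.362, 0.932, 0.001]
force: [4.0, 2.4, 0.8]
finger_gap: 0.0356
finger_force: 20.0
torque [ 0.4924 -0.9929  0.0599] q7 0.07472259793963346 cw angle -2.4008808780748296
```

View pics/w45.png

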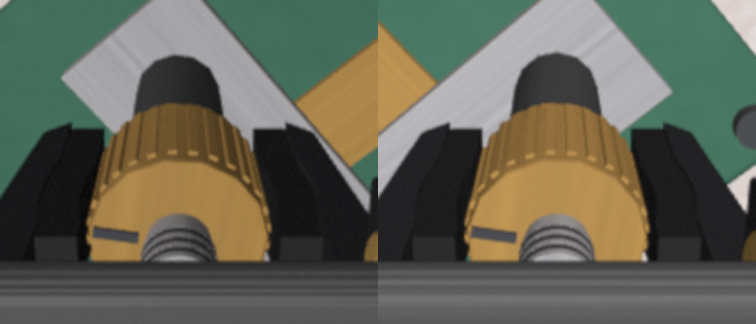

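The index line hasn't moved relative to the fingers ((94,232)–(138,239) before, (93,232)–(139,238) after). The nut backed off the measured 1.569 rad with no slip and is held at 20 N, so I'm handing in.

```bash
python3 -c "
from station import bot, readout, read_camera, calibration, finish_job
print(finish_job())"
```

```text
the job is handed in; nothing more can be done
None
```

The job is handed in at about 15.6 s: the pedal was pushed to its stop and sprang back, then the nut was bottomed out, backed off 1.57 rad (a quarter turn) and is still gripped at 20 N, with the arm kept clear of the pliers, tin and block.

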